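# Fold the bench laser screen under the fume hood

## Task

The laser cleaning is finished: fold the bench-top laser screen away. First fold the leaf with the yellow edge flat against the fixed back panel, then, once it lies there, fold the leaf with the blue edge flat over it. Do not touch the clear extraction hood that hangs over the screen, and leave the goggles, the jar and the flange where they are.

Things in the scene. Friction and masses are not known exactly. Their poses are not given: they have to be found in the camera images.
- screen: Three-leaf laser screen, metal frames with green see-through panes. Origin on the bench under the middle of its fixed back panel: 226 mm wide (y), 12 mm thick (x), 10 to 250 mm above the bench, on two feet 6 mm thick reaching 55 mm in front and 105 mm behind. x points out of the panel's back, away from the robot; y to the left; z up. Two leaves hinged at its sides fold onto its front (-x) face.
- inner_leaf (a joint): Opening angle (rad) of the left leaf, with the yellow free edge; it folds first. 0 = flat along the back panel's front, 1.57 = square to it, pointing to the robot; opens to 2.2. The leaf is 10 mm thick, centred on its hinge axis, reaches 215 mm from it, 10 to 250 mm above the bench. Stiff hinge: stays where it is left, turns with about 0.2 N m.
- inner_leaf_hinge (a point): On the inner leaf's upright hinge axis, at the leaf's top, 250 mm above the bench; at x -14, y +120 mm in the screen's frame. Folded, the leaf reaches from here towards the screen's -y.
- inner_leaf_edge (a point): Top corner of the inner leaf's yellow free edge, mid-thickness, 250 mm above the bench, 215 mm from its hinge axis.
- outer_leaf (a joint): Opening angle (rad) of the right leaf, with the blue free edge; it folds last. 0 = flat over the folded inner leaf, 1.57 = square to the back panel, pointing to the robot; opens to 2.2. Same size and same stiff hinge as the inner leaf. Its hinge stands one leaf further out from the panel, so it fits over the inner leaf but not under it.
- outer_leaf_hinge (a point): On the outer leaf's upright hinge axis, at the leaf's top, 250 mm above the bench; at x -28, y -120 mm in the screen's frame. Folded, the leaf reaches from here towards the screen's +y.
- outer_leaf_edge (a point): Top corner of the outer leaf's blue free edge, mid-thickness, 250 mm above the bench, 215 mm from its hinge axis.
- hood: Clear round extraction hood over the back panel: 160 mm across at its mouth, 300 mm above the bench (50 mm over the screen's top), narrowing to 68 mm at 350 mm; above it a black corrugated duct, 52 mm thick, arches up to 521 mm and down behind the screen to a foot 100 mm across. Rigid. Origin on the bench under the middle of the mouth; the foot is at x +180, y +60 mm in its frame.
- goggles: Safety goggles with green lenses and black sides, 150 mm wide, 135 mm long, 50 mm high, lying loose to the right of the screen; origin on the bench under the middle of the front. A bystander.
- lens_jar: Small amber jar with a white cap, 60 mm across, 62 mm high, loose; origin at the middle of its underside. A bystander.
- flange: Bare steel flange, 100 mm across, 36 mm high, loose; origin at the middle of its underside. A bystander.

How it is judged (in metres and radians):
On the way:
1. the yellow-edged inner leaf is folded flat against the back panel (within 0.10 rad) while the blue-edged outer leaf is still open (more than 0.8 rad) (value of joint inner_leaf below 0.1 rad and value of joint outer_leaf above 0.8 rad), for 0.2 s.
At the end, for the whole second after the job is handed in: Both leaves are folded flat (each within 0.10 rad, about 6 degrees, of fully folded), the blue-edged one over the yellow-edged one, and at rest (value of joint each of inner_leaf, outer_leaf below 0.1 rad and velocity of joint inner_leaf between -0.05 and 0.05 rad/s and velocity of joint outer_leaf between -0.05 and 0.05 rad/s); the robot touches nothing.
It fails at once if the extraction hood or its duct is touched (more than 1 N) (contact force between hood and anything else above 1 N).
It fails at once if the goggles are moved more than 20 mm (distance of goggles from where it was at the start of the episode above 0.02 m).
It fails at once if the jar is moved more than 20 mm (distance of lens_jar from where it was at the start of the episode above 0.02 m).
It fails at once if the flange is moved more than 20 mm (distance of flange from where it was at the start of the episode above 0.02 m).
It also fails if it takes over 54 s, if anything falls off the work surface, if the arm or the gripper's body presses on something with over 40 N, if the wrist force passes 120 N, or if a joint passes its speed limit or range.

## Robot

A 6-joint arm with a two-finger parallel gripper is mounted at the origin on the work surface. World frame = base frame: x ahead of the robot, y to its left, z up, the work surface at z = 0. Lengths are in m, angles in degrees, forces in N, time in s.
With the tool pointing down it reaches from about 0.35 to 0.95 m from the base axis. Payload 17.4 kg.
Tool frame: the origin (TCP) lies between the finger pads; the fingertips stand 22 mm ahead of it and the grasp point (between the pads) lies 3 mm ahead of it; z points along the fingers, y is the direction in which the jaws open and shut (so a half turn about z gives the same grasp; the last joint's range is limited). The gripper opens to 93 mm and grips with 3 to 60 N. Pads are 15 mm wide; open, the fingers measure 128 mm over their backs; the gripper's body (75 mm by 188 mm) begins 65 mm behind the grasp point.
Start: joints at [61.261, 6.646, 82.598, -0, 90.757, -2.166], TCP at [0.302, 0.604, 0.241] pointing down, gripper open.
Joint ranges: [-162.19, 162.19], [-47.58, 125.68], [4.15, 143.07], [-65.23, 245.23], [0.69, 171.88], [-170.13, 170.13]. Speed limits (degrees/s): [108.29, 108.29, 127.2, 180, 180, 180].

## Interface

Orientations are given as a 3x3 rotation matrix whose columns are the frame's x, y, z axes.
In Python, from bench import monitor, eyes, ticket gives the robot as it stands. The module is installed in compiled form; this text tells all that it offers.
- The arm moves only by the tool play_rows, never from a script. Its arguments are lists of equal length, an entry for each row: "dp": the shift along the world's x, y, z in cm, a list of three; "twist": the turn about the world's z in degrees. In form: {"dp": [[x, y, z], ...], "twist": [twist, ...]}. A call has 1 to 5 rows; each row shifts and turns the commanded pose from where the row before left it; what a row does not reach is not made up. A row lasts 1/10 s, in which the tool goes at most 50 mm and 8.59 degrees, less where a joint would pass 70% of its speed; a pose out of reach is approached as far as the arm can. A call is refused whole if a number of a shift passes 5 or a number of a turn 8.59, either way. A call with a gripper value outside its range is refused whole. "claw" is the opening, from 0 (shut) to 1 (fully open), set as the call begins (left out, the last holds). The fingers move at their own pace and stop on an object; "newtons" is the grip in N (left out, the last holds). Time passes only in rows, so rows that do not move let the fingers close. It gives the time, the measured TCP pose, the force and the opening at its end, in the units of the state.
- monitor.read_state(): the state, without advancing time (a new reading comes with each control period).
- eyes.read_camera(name): name is "scene" or "top" or "wrist"; returns the picture (400x640x3 uint8, blue, green, red); there is no depth.
- eyes.calibration(name): a dict with "intrinsics" (3x3 intrinsics, pixels), "cam_to_world" (4x4, takes a point from camera to world coordinates). Camera axes: x right, y down, z forward; pixel columns grow to the right and rows downward; lengths in m; the calibration is good to about 2 mm. A picture is of the moment at which its call begins: read the wrist's pose just before it. calibration takes no time and is no camera call; for the wrist camera it gives the pose at the moment of the call.
- ticket.hand_in(): hands the job in, once; it reports no verdict.
Trained networks look in the newest picture that a camera, given by its name, has taken for a name from the list of things; names that differ only in an ending like _2 or _b are one class to them, and where a whole thing is asked for, a point or a joint stands for the part that bears it (a point fixed in the world has none). Each returns a list of dicts, best first, with "score" (0 to 1); they miss things now and then, are a little off and sometimes report something else, mostly with a low value. They report only what shows in the picture. A call takes as long as a camera call.
- eyes.silhouettes(thing, camera): "pixels" (400x640 bool, what is visible of it).
- eyes.landmark_of(thing, camera): "point" ([x, y, z] in m, in the coordinates of the camera as it stood for that picture, good to about 4 mm: a listed point, or the origin of a listed thing).
The state is a dict: "t": time; "joints": joint angles; "dq": joint speeds; "effort": joint torques, N m; "tool_pos": TCP position; "ee_rot": TCP orientation; "wrist_force": force on the tool from outside, world axes, zero at the start; "torque": the same for the moment, N m; "opening": opening from 0.0 (shut) to 1.0 (fully open).
Only numpy, scipy, OpenCV 4.12 (cv2) and the standard library are available. Lean on these libraries where they do the work, as an engineer would, in place of code of your own. Each camera call takes 0.05 s, during which the arm holds its last target. There are 200 camera calls.

## Working session

There is one attempt and no reset: what is moved stays moved. The work goes in short steps, Python scripts to look and compute and a tool call to move; the robot and the scene stay as the last step left them, time stands still between calls to the robot, and variables do not carry over. Pictures are saved under pics/ and viewed, about 8 in all and at most 12, crops included, and the job is handed in when it is done.

Besides the shell and the picture viewer there is one more tool, called after "Call:" as a command line: name --pt "numbers of a row" for each row, then --argument value for the rest. play_rows: Moves the arm, as the interface text tells. Its arguments: {"type":"object","properties":{"dp":{"type":"array"},"twist":{"type":"array"},"claw":{"type":"number"},"newtons":{"type":"number"}},"required":["dp","twist"]}

```bash
mkdir -p pics; cat > h.py <<'E'
import numpy as np, cv2
from bench import monitor, eyes, ticket
def look(cam,f=None):
    im=eyes.read_camera(cam)
    if f: cv2.imwrite('pics/'+f,im)
    return im
def pts(cam,names):
    T=np.array(eyes.calibration(cam)['cam_to_world'])
    for n in names:
        for d in eyes.landmark_of(n,cam)[:2]:
            p=T@np.r_[d['point'],1]
            print(cam,n,round(d['score'],2),(p[:3]*1000).round())
E
python3 - <<'E'
from h import *
N=['screen','inner_leaf_hinge','inner_leaf_edge','outer_leaf_hinge','outer_leaf_edge','hood','goggles','lens_jar','flange']
a=look('scene');pts('scene',N)
b=look('top');pts('top',N)
cv2.imwrite('pics/a.png',cv2.resize(np.vstack([a,b]),(480,600)))
cv2.imwrite('pics/sc.png',a);cv2.imwrite('pics/top.png',b)
print(monitor.read_state())
E
```

```text
scene screen 0.73 [652.  88.   0.]
scene inner_leaf_hinge 0.82 [623. 204. 251.]
scene inner_leaf_hinge 0.41 [413. 209. 249.]
scene inner_leaf_edge 0.61 [413. 206. 250.]
scene outer_leaf_hinge 0.85 [637. -33. 248.]
scene outer_leaf_edge 0.79 [425. -88. 247.]
scene outer_leaf_edge 0.51 [412. 207. 250.]
scene hood 0.73 [649.  88.  -2.]
scene goggles 0.66 [ 603. -234.    3.]
scene goggles 0.22 [624. 203. 254.]
scene lens_jar 0.74 [724. -78.  -1.]
scene flange 0.46 [551. 342.  -0.]
top inner_leaf_hinge 0.71 [624. 209. 256.]
top inner_leaf_edge 0.67 [413. 210. 248.]
top inner_leaf_edge 0.5 [434. -86. 249.]
top outer_leaf_hinge 0.89 [636. -30. 247.]
top outer_leaf_hinge 0.47 [625. 210. 253.]
top outer_leaf_edge 0.93 [428. -86. 247.]
top goggles 0.58 [ 606. -229.    1.]
top lens_jar 0.62 [723. -83.   1.]
top flange 0.67 [547. 347.   1.]
top flange 0.63 [427. -88. 249.]
{'t': 1.0, 'joints': array([ 6.12596537e+01,  6.64731006e+00,  8.25987476e+01,  1.77335178e-03,
        9.07548956e+01, -2.16478200e+00]), 'dq': array([-0.01107514,  0.03802956, -0.00634848,  0.05374759,  0.0393298 ,
        0.05232667]), 'effort': array([-2.73289290e-03, -7.21009970e+01, -6.22770166e+01,  7.78403948e-02,
        1.83391816e-02,  6.44444276e-05]), 'tool_pos': array([0.30197376, 0.6036956 , 0.24062188]), 'ee_rot': array([[-8.94345299e-01,  4.47377341e-01, -3.51348584e-05],
       [ 4.47377341e-01,  8.94345299e-01,  2.94533032e-07],
       [ 3.15544629e-05, -1.54551253e-05, -9.99999999e-01]]), 'wrist_force': array([-0.10721247, -0.11632931, -0.31684448]), 'torque': array([-0.0417495 , -0.03169782,  0.00558001]), 'opening': 0.9993140383742272}
```

View pics/sc.png

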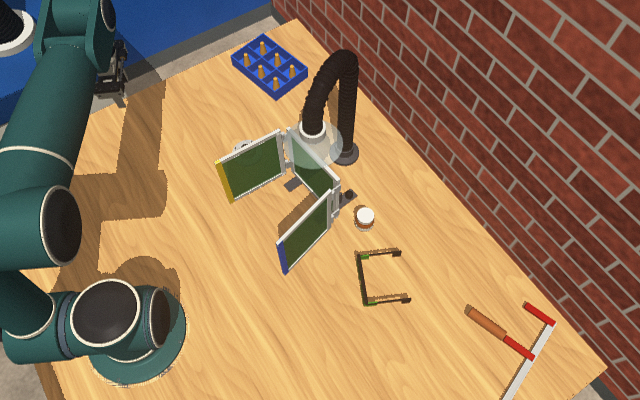

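View pics/top.png

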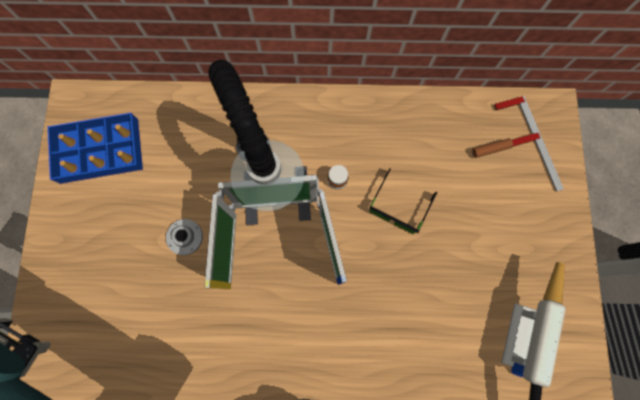

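The scene shows the hood over the back panel, with the yellow leaf at left (edge at about (222,180) in the scene view) and the blue leaf at right (about (285,255)), both open just past square. The networks agree with the stated heights and sizes. Next I check the hood centre and the wrist-camera mount, then move.

```bash
cat >> h.py <<'E'
th=np.radians(6.45);Rs=np.array([[np.cos(th),-np.sin(th)],[np.sin(th),np.cos(th)]])
O=np.array([650.9,88.])
def w(p): return O+Rs@np.array(p)       # screen mm -> world mm
def s(p): return Rs.T@(np.array(p)-O)
def proj(cam,P):
    c=eyes.calibration(cam);q=np.linalg.inv(c['cam_to_world'])@np.c_[P,np.ones(len(P))].T
    q=np.array(c['intrinsics'])@q[:3];return (q[:2]/q[2]).T
E
python3 - <<'E'
from h import *
st=monitor.read_state();T=np.array(eyes.calibration('wrist')['cam_to_world'])
print('cam in tool',(st['ee_rot'].T@(T[:3,3]-st['tool_pos'])).round(3),(st['ee_rot'].T@T[:3,2]).round(2))
a=np.linspace(0,2*np.pi,60)
for cam in('top','scene'):
    im=look(cam);m=eyes.silhouettes('hood',cam)
    for d in m[:1]: print(cam,d['score'],d['pixels'].sum())
    for r,z,col in((80,300,(0,0,255)),(34,350,(255,0,255))):
        P=np.c_[649+r*np.cos(a),88+r*np.sin(a),0*a+z]/1000
        cv2.polylines(im,[proj(cam,P).round().astype(int)],True,col,1)
    P=np.array([np.r_[w(q),250] for q in((-6,-113),(-6,113),(6,113),(6,-113))])/1000
    cv2.polylines(im,[proj(cam,P).round().astype(int)],True,(0,255,255),1)
    if m: 
        c,_=cv2.findContours(m[0]['pixels'].astype(np.uint8),0,2);cv2.drawContours(im,c,-1,(255,255,0),1)
    y,x=(100,190) if cam=='top' else (60,230)
    cv2.imwrite(f'pics/c_{cam}.png',cv2.resize(im[y:y+140,x:x+160],None,fx=3,fy=3))
A,B=[cv2.imread(f'pics/c_{c}.png') for c in('top','scene')]
cv2.imwrite('pics/ab.png',cv2.resize(np.hstack([A,B]),(800,350)))
print(s([413,208]),s([427,-87]),s([649,88]))
E
```

```text
cam in tool [ 0.071 -0.001 -0.144] [-0.26 -0.    0.97]
top 0.78 6541
scene 0.88 5769
[-222.91382234  145.96519383] [-242.14159277 -148.74024019] [-1.8879735   0.21343862]
```

View pics/ab.png

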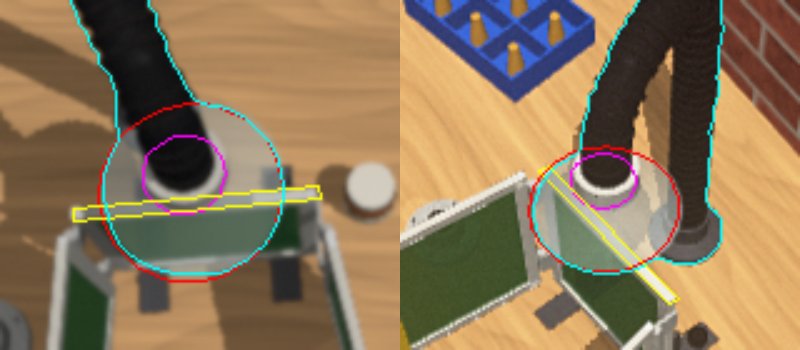

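The overlays of panel and hood mouth match both views within about 3 mm. The wrist camera sits on the tool's +x side, away from the hood while I work on the inner leaf. I'm going to the left of the yellow leaf, and will push with the open lead fingertip near the hinge to stay clear of the hood.

Call:
play_rows --pt "1.28 -3.44 0.17" --pt "1.28 -3.44 0.17" --pt "1.28 -3.44 0.17" --pt "1.28 -3.44 0.17" --pt "1.28 -3.44 0.17" --twist '[-4.7,-4.7,-4.7,-4.7,-4.7]' --claw 1 --newtons 60

```text
t: 1.7
tool_pos: [0.3662, 0.4303, 0.2493]
ee_rot: [[-0.639, 0.769, 0.0], [0.769, 0.639, 0.0], [-0.0, 0.0, -1.0]]
wrist_force: [0.7, 0.1, 0.4]
opening: 0.998
```

Call:
play_rows --pt "1.28 -3.44 0.17" --pt "1.28 -3.44 0.17" --pt "1.28 -3.44 0.17" --pt "1.28 -3.44 0.17" --pt "1.28 -3.44 0.17" --twist '[-4.7,-4.7,-4.7,-4.7,-4.7]'

```text
t: 2.2
tool_pos: [0.4302, 0.2583, 0.2579]
ee_rot: [[-0.28, 0.96, 0.0], [0.96, 0.28, 0.0], [0.0, 0.001, -1.0]]
wrist_force: [0.5, 1.2, -0.1]
opening: 1.0
```

Call:
play_rows --pt "0 0 0" --pt "0 0 0" --twist '[0,0]'

```text
t: 2.4
tool_pos: [0.4302, 0.2593, 0.2578]
ee_rot: [[-0.282, 0.959, 0.0], [0.959, 0.282, 0.0], [0.0, 0.0, -1.0]]
wrist_force: [0.7, -0.4, -0.1]
opening: 1.001
```

Call:
play_rows --pt "0.22 -1.97 0" --pt "0.22 -1.97 0" --pt "0.22 -1.97 0" --pt "0.22 -1.97 0" --pt "0.22 -1.97 0" --twist '[0,0,0,0,0]'

```text
t: 2.9
tool_pos: [0.4408, 0.1618, 0.2576]
ee_rot: [[-0.286, 0.958, -0.0], [0.958, 0.286, 0.001], [0.001, 0.0, -1.0]]
wrist_force: [1.5, 2.2, 0.0]
opening: 0.996
```

Call:
play_rows --pt "0.8 0.09 0" --pt "0.8 0.09 0" --pt "0.8 0.09 0" --pt "0.8 0.09 0" --pt "0.8 0.09 0" --twist '[0,0,0,0,0]'

```text
t: 3.4
tool_pos: [0.4815, 0.1665, 0.2573]
ee_rot: [[-0.284, 0.959, -0.001], [0.959, 0.284, 0.0], [0.0, -0.001, -1.0]]
wrist_force: [-3.0, 2.1, 0.0]
opening: 1.001
```

```bash
python3 - <<'E'
from h import *
im=look('scene');pts('scene',['inner_leaf_edge','inner_leaf_hinge','screen','hood'])
im2=look('top');pts('top',['inner_leaf_edge'])
cv2.imwrite('pics/p1.png',np.hstack([cv2.resize(im[60:310,150:400],(400,400)),cv2.resize(im2[100:320,170:390],(400,400))]))
st=monitor.read_state();print(st['t'],s(st['tool_pos'][:2]*1000),st['wrist_force'])
E
```

```text
scene inner_leaf_edge 0.76 [431. 112. 249.]
scene inner_leaf_hinge 0.62 [627. 205. 253.]
scene inner_leaf_hinge 0.58 [432. 112. 249.]
scene screen 0.83 [648.  89.  -3.]
top inner_leaf_edge 0.77 [434. 117. 251.]
3.75 [-160.25179569   96.3073184 ] [-1.24363776  0.9581043  -0.38718589]
```

View pics/p1.png

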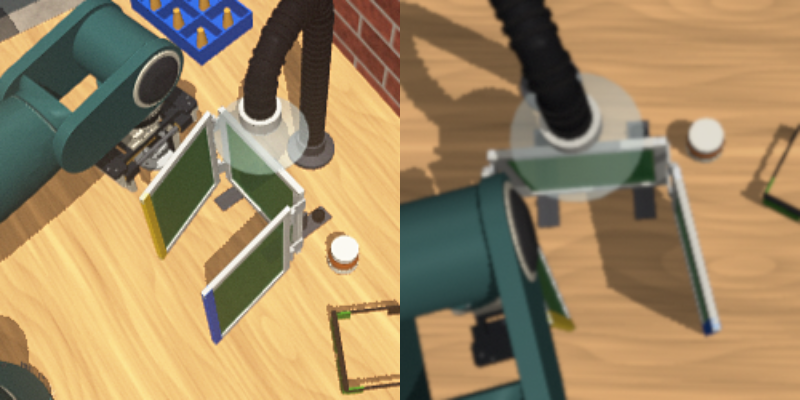

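```bash
cat > tri.py <<'E'
from h import *
def ray(cam,px):
    c=eyes.calibration(cam);T=np.array(c['cam_to_world']);d=T[:3,:3]@np.linalg.inv(c['intrinsics'])@[*px,1];return T[:3,3],d/np.linalg.norm(d)
def tri(p1,p2):
    a,d=ray('scene',p1);b,e=ray('top',p2)
    k=np.linalg.lstsq(np.c_[d,-e],b-a,rcond=None)[0];P,Q=a+d*k[0],b+e*k[1]
    m=(P+Q)/2*1000;print(m.round(),'gap',(np.linalg.norm(P-Q)*1000).round(),'screen',s(m[:2]).round())
E
python3 - <<'E'
from tri import *
tri((250,108),(239,222))
for z in (.4,.45,.5,.55):
    for px in((245,222),(232,198)):
        o,d=ray('top',px);q=o+d*(z-o[2])/d[2];print(z,px,s(q[:2]*1000).round())
E
```

```text
[505.  95. 544.] gap 3.0 screen [-145.   23.]
0.4 (245, 222) [-117.   36.]
0.4 (232, 198) [-69.  58.]
0.45 (245, 222) [-127.   28.]
0.45 (232, 198) [-81.  49.]
0.5 (245, 222) [-136.   20.]
0.5 (232, 198) [-93.  40.]
0.55 (245, 222) [-145.   12.]
0.55 (232, 198) [-106.   31.]
```

Call:
play_rows --pt "0.8 0.09 0" --pt "0.8 0.09 0" --pt "0.8 0.09 0" --pt "0.8 0.09 0" --pt "0.8 0.09 0" --twist '[0,0,0,0,0]'

```text
t: 4.25
tool_pos: [0.5216, 0.1703, 0.2574]
ee_rot: [[-0.283, 0.959, -0.001], [0.959, 0.283, -0.0], [0.0, -0.001, -1.0]]
wrist_force: [-6.6, 0.9, -0.4]
opening: 0.997
```

Call:
play_rows --pt "0.5 0.06 0" --pt "0.4 0.05 0" --pt "0.4 0.04 0" --pt "0.3 0.03 0" --pt "0 0 0" --twist '[0,0,0,0,0]'

```text
t: 4.75
tool_pos: [0.5375, 0.1719, 0.2572]
ee_rot: [[-0.283, 0.959, -0.001], [0.959, 0.283, -0.0], [-0.0, -0.001, -1.0]]
wrist_force: [-3.0, 0.9, -0.9]
opening: 1.0
```

```bash
python3 - <<'E'
from h import *
im=look('scene');pts('scene',['inner_leaf_edge','outer_leaf_edge'])
im2=look('top');pts('top',['inner_leaf_edge'])
cv2.imwrite('pics/p2.png',np.hstack([cv2.resize(im[30:230,180:380],(400,400)),cv2.resize(im2[80:280,180:380],(400,400))]))
st=monitor.read_state();print(st['t'],s(st['tool_pos'][:2]*1000),st['wrist_force'],st['opening'])
E
```

```text
scene inner_leaf_edge 0.68 [500.  31. 249.]
scene outer_leaf_edge 0.6 [425. -88. 247.]
top inner_leaf_edge 0.91 [502.  34. 251.]
5.0 [-103.55469015   96.18249485] [-0.89029261 -0.06584504 -0.51909741] 0.9995710950670255
```

View pics/p2.png

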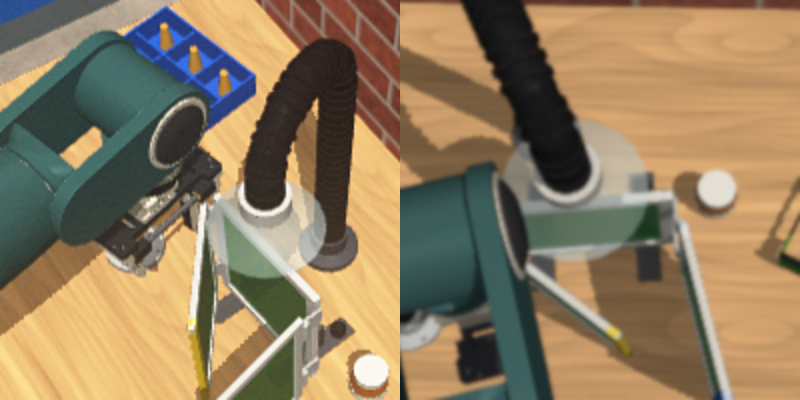

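Call:
play_rows --pt "0.3 0.034 0" --pt "0.3 0.034 0" --pt "0.3 0.034 0" --pt "0.3 0.034 0" --pt "0.2 0.022 0" --twist '[0,0,0,0,0]'

```text
t: 5.5
tool_pos: [0.5505, 0.1732, 0.2574]
ee_rot: [[-0.283, 0.959, -0.002], [0.959, 0.283, -0.001], [-0.0, -0.002, -1.0]]
wrist_force: [-9.7, -4.2, 0.2]
opening: 0.999
```

```bash
cat > chk.py <<'E'
from h import *
H={'inner':((-14,120),-1),'outer':((-28,-120),1)}
def chk(f=None):
    for cam in('scene','top'):
        im=look(cam,f and f'{cam}_{f}');T=np.array(eyes.calibration(cam)['cam_to_world'])
        for n,(h,sg) in H.items():
            for d in eyes.landmark_of(n+'_leaf_edge',cam)[:2]:
                p=(T@np.r_[d['point'],1])[:3]*1000;q=s(p[:2])-h
                print(cam,n,round(d['score'],2),p.round(),'len',np.hypot(*q).round(),'ang',np.arctan2(-q[0],sg*q[1]).round(3))
    st=monitor.read_state();print(st['t'],s(st['tool_pos'][:2]*1000),st['tool_pos'][2],st['wrist_force'].round(1),st['opening'].__round__(3))
E
python3 -c "from chk import *;chk()"
```

```text
scene inner 0.7 [560.   1. 248.] len 214.0 ang 0.414
scene inner 0.32 [425. -87. 248.] len 354.0 ang 0.709
scene outer 0.88 [423. -89. 247.] len 220.0 ang 1.708
top inner 0.96 [560.   4. 252.] len 212.0 ang 0.417
top outer 0.9 [430. -88. 249.] len 213.0 ang 1.712
5.8 [-89.94432838  96.02722669] 0.2574859279191845 [-4.6 -2.5 -1.1] 1.002
```

Call:
play_rows --pt "0.15 0.017 0" --pt "0.15 0.017 0" --pt "0.15 0.017 0" --pt "0.1 0.011 0" --pt "0 0 0" --twist '[0,0,0,0,0]'

```text
t: 6.3
tool_pos: [0.5561, 0.1737, 0.2574]
ee_rot: [[-0.282, 0.959, -0.002], [0.959, 0.282, -0.001], [-0.001, -0.002, -1.0]]
wrist_force: [-6.6, -4.7, -1.5]
opening: 1.002
```

```bash
python3 -c "from chk import *;chk()"
```

```text
scene inner 0.74 [601.  -9. 249.] len 216.0 ang 0.218
scene outer 0.95 [424. -90. 245.] len 220.0 ang 1.712
top inner 0.66 [597.  -5. 252.] len 212.0 ang 0.239
top inner 0.46 [432. -86. 250.] len 349.0 ang 0.695
top outer 0.89 [429. -88. 249.] len 215.0 ang 1.71
6.6 [-84.60868054  95.78962765] 0.2573773523692643 [-7.2 -3.3 -1. ] 0.998
```

Call:
play_rows --pt "0.15 0.017 0" --pt "0.15 0.017 0" --pt "0.1 0.011 0" --pt "0.05 0.006 0" --pt "0 0 0" --twist '[0,0,0,0,0]'

```text
t: 7.1
tool_pos: [0.5606, 0.1739, 0.2573]
ee_rot: [[-0.282, 0.959, -0.002], [0.959, 0.282, -0.002], [-0.001, -0.002, -1.0]]
wrist_force: [-7.0, -5.5, -1.6]
opening: 0.999
```

```bash
python3 -c "from chk import *;chk()"
```

```text
scene inner 0.72 [635. -12. 249.] len 218.0 ang 0.059
scene outer 0.82 [427. -88. 247.] len 217.0 ang 1.707
top inner 0.59 [633. -10. 251.] len 216.0 ang 0.069
top inner 0.27 [ 603. -230.    0.] len 437.0 ang 0.159
top outer 0.74 [431. -89. 251.] len 213.0 ang 1.719
7.4 [-80.13215859  95.50959701] 0.25734069465390885 [-7.9 -6.6 -0.4] 1.001
```

Nearly flat at 0.06 rad. I'll press gently until the panel stops it.

Call:
play_rows --pt "0.1 0.011 0" --pt "0.05 0.006 0" --pt "0 0 0" --twist '[0,0,0]'

```text
t: 7.7
tool_pos: [0.5621, 0.174, 0.2573]
ee_rot: [[-0.282, 0.959, -0.002], [0.959, 0.282, -0.002], [-0.001, -0.002, -1.0]]
wrist_force: [-7.4, -7.3, -0.9]
opening: 0.999
```

```bash
python3 -c "from chk import *;chk()"
```

```text
scene outer 0.84 [426. -89. 246.] len 218.0 ang 1.714
top inner 0.97 [647.  -7. 251.] len 214.0 ang 0.003
top outer 0.89 [428. -88. 250.] len 215.0 ang 1.712
8.0 [-78.61606014  95.40801084] 0.25731487900438255 [-7.4 -6.  -1.7] 0.996
```

Call:
play_rows --pt "0.05 0.006 0" --pt "0.05 0.005 0" --pt "0 0 0" --twist '[0,0,0]'

```text
t: 8.3
tool_pos: [0.5627, 0.1741, 0.2573]
ee_rot: [[-0.282, 0.959, -0.003], [0.959, 0.282, -0.002], [-0.001, -0.003, -1.0]]
wrist_force: [-11.6, -6.9, -0.2]
opening: 0.997
```

```bash
python3 -c "from chk import *;chk('i')"
```

```text
Traceback (most recent call last):
  File "chk.py", line 5, in chk
    im=look(cam,f and f'{cam}_{f}');T=np.array(eyes.calibration(cam)['cam_to_world'])
  File "h.py", line 5, in look
    if f: cv2.imwrite('pics/'+f,im)
          ~~~~~~~~~~~^^^^^^^^^^^^^^
cv2.error: OpenCV(4.12.0) /io/opencv/modules/imgcodecs/src/loadsave.cpp:1051: error: (-2:Unspecified error) could not find a writer for the specified extension in function 'imwrite_'
```

Call:
play_rows --pt "-3.42 -0.39 0" --pt "-3.42 -0.39 0" --pt "-3.42 -0.39 0" --pt "-3.42 -0.39 0" --pt "-3.42 -0.39 0" --twist '[0,0,0,0,0]'

```text
t: 8.85
tool_pos: [0.3915, 0.1552, 0.2578]
ee_rot: [[-0.282, 0.959, 0.001], [0.959, 0.282, 0.0], [-0.0, 0.001, -1.0]]
wrist_force: [0.4, 0.5, 0.3]
opening: 0.998
```

Call:
play_rows --pt "0 0 2.5" --pt "0 0 2.5" --pt "0 0 0" --twist '[0,0,0]'

```text
t: 9.15
tool_pos: [0.393, 0.1556, 0.3113]
ee_rot: [[-0.283, 0.959, 0.006], [0.959, 0.283, 0.002], [-0.0, 0.006, -1.0]]
wrist_force: [-0.4, -1.1, -0.1]
opening: 1.005
```

```bash
python3 -c "from chk import *;chk('i.png')"
```

```text
scene inner 0.82 [653.  -6. 249.] len 214.0 ang -0.027
scene outer 0.59 [424. -88. 247.] len 219.0 ang 1.704
top inner 0.61 [647.  -6. 253.] len 213.0 ang -0.0
top outer 0.89 [432. -88. 250.] len 211.0 ang 1.716
top outer 0.74 [ 605. -230.   -0.] len 198.0 ang 2.867
9.45 [-249.24670794   96.02335994] 0.3067425143328569 [-0.3 -0.3 -1. ] 1.001
```

The inner leaf is flat and released. Crossing to the right of the outer leaf.

Call:
play_rows --pt "0.82 -2.83 0" --pt "0.82 -2.83 0" --pt "0.82 -2.83 0" --pt "0.82 -2.83 0" --pt "0.82 -2.83 0" --twist '[-2,-2,-2,-2,-2]'

```text
t: 9.95
tool_pos: [0.4336, 0.0128, 0.3071]
ee_rot: [[-0.11, 0.994, -0.001], [0.994, 0.11, 0.0], [0.0, -0.001, -1.0]]
wrist_force: [-0.3, -0.7, -0.5]
opening: 0.999
```

Call:
play_rows --pt "0.82 -2.83 0" --pt "0.82 -2.83 0" --pt "0.82 -2.83 0" --pt "0.82 -2.83 0" --pt "0.82 -2.83 0" --twist '[-2,-2,-2,-2,-2]'

```text
t: 10.45
tool_pos: [0.4746, -0.1288, 0.3069]
ee_rot: [[0.064, 0.998, -0.001], [0.998, -0.064, 0.0], [0.0, -0.001, -1.0]]
wrist_force: [0.4, -0.3, 0.5]
opening: 0.997
```

Call:
play_rows --pt "0 0 -2.5" --pt "0 0 -2.5" --pt "0 0 0" --twist '[0,0,0]'

```text
t: 10.75
tool_pos: [0.4735, -0.1275, 0.2539]
ee_rot: [[0.063, 0.998, -0.005], [0.998, -0.063, 0.002], [0.001, -0.005, -1.0]]
wrist_force: [1.0, -0.7, 0.0]
opening: 1.001
```

```bash
python3 -c "from chk import *;chk()"
```

```text
scene inner 0.63 [651.  -7. 251.] len 214.0 ang -0.018
scene outer 0.61 [426. -90. 249.] len 218.0 ang 1.714
top inner 0.65 [651.  -6. 254.] len 213.0 ang -0.017
top outer 0.73 [638. -32. 245.] len 3.0 ang -0.632
top outer 0.6 [432. -86. 250.] len 211.0 ang 1.705
11.05 [-199.20730625 -194.31772477] 0.25893570618416367 [-0.3  0.6 -0.1] 0.996
```

Call:
play_rows --pt "-0.22 1.95 -0.1" --pt "-0.22 1.95 0" --pt "-0.22 1.95 0" --pt "-0.22 1.95 0" --pt "-0.22 1.95 0" --twist '[0,0,0,0,0]'

```text
t: 11.55
tool_pos: [0.4636, -0.0295, 0.2576]
ee_rot: [[0.063, 0.998, 0.002], [0.998, -0.063, -0.001], [-0.001, 0.002, -1.0]]
wrist_force: [1.9, -2.3, -0.1]
opening: 1.003
```

Call:
play_rows --pt "0.8 0.09 0" --pt "0.8 0.09 0" --pt "0.8 0.09 0" --pt "0.8 0.09 0" --pt "0.8 0.09 0" --twist '[0,0,0,0,0]'

```text
t: 12.05
tool_pos: [0.5041, -0.0262, 0.2564]
ee_rot: [[0.063, 0.998, -0.001], [0.998, -0.063, -0.0], [-0.001, -0.001, -1.0]]
wrist_force: [-4.4, -3.2, 0.1]
opening: 0.997
```

Call:
play_rows --pt "0.8 0.09 0" --pt "0.8 0.09 0" --pt "0.8 0.09 0" --pt "0.6 0.07 0" --pt "0 0 0" --twist '[0,0,0,0,0]'

```text
t: 12.55
tool_pos: [0.5343, -0.0221, 0.2563]
ee_rot: [[0.062, 0.998, -0.0], [0.998, -0.062, 0.0], [0.0, -0.0, -1.0]]
wrist_force: [0.7, -2.0, -1.3]
opening: 1.0
```

```bash
python3 - <<'E'
from chk import *
chk('o1.png')
a,b=cv2.imread('pics/scene_o1.png'),cv2.imread('pics/top_o1.png')
cv2.imwrite('pics/p3.png',np.hstack([cv2.resize(a[60:260,190:390],(400,400)),cv2.resize(b[80:280,180:380],(400,400))]))
E
```

```text
scene outer 0.88 [438.  59. 247.] len 219.0 ang 1.018
top outer 0.87 [445.  59. 251.] len 213.0 ang 1.004
12.85 [-129.05456572  -96.11258128] 0.25682582223430106 [0.3 0.6 1. ] 1.002
```

View pics/p3.png

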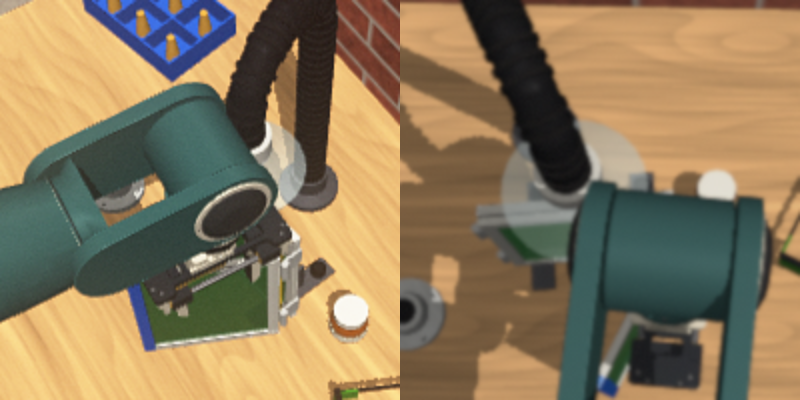

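Call:
play_rows --pt "0.6 0.07 0" --pt "0.6 0.07 0" --pt "0.5 0.06 0" --pt "0.4 0.05 0" --pt "0.3 0.03 0" --twist '[0,0,0,0,0]'

```text
t: 13.35
tool_pos: [0.5565, -0.0193, 0.2563]
ee_rot: [[0.062, 0.998, -0.003], [0.998, -0.062, 0.0], [-0.0, -0.003, -1.0]]
wrist_force: [-14.9, 0.2, 2.9]
opening: 0.997
```

```bash
python3 -c "from chk import *;chk()"
```

```text
top outer 0.71 [511. 141. 249.] len 216.0 ang 0.509
13.65 [-105.39540381  -96.120152  ] 0.2563171400186829 [-4.9 -0.8 -1.7] 0.999
```

Call:
play_rows --pt "0.2 0.022 0" --pt "0.2 0.022 0" --pt "0.2 0.022 0" --pt "0.2 0.022 0" --pt "0 0 0" --twist '[0,0,0,0,0]'

```text
t: 14.15
tool_pos: [0.5646, -0.0179, 0.2562]
ee_rot: [[0.062, 0.998, -0.003], [0.998, -0.062, 0.001], [0.001, -0.003, -1.0]]
wrist_force: [-11.4, 3.7, -1.2]
opening: 0.995
```

```bash
python3 -c "from chk import *;chk()"
```

```text
scene outer 0.64 [568. 171. 248.] len 217.0 ang 0.208
top inner 0.65 [652.  91.  -1.] len 118.0 ang -0.135
top outer 0.83 [573. 172. 250.] len 216.0 ang 0.185
14.45 [-97.69748436 -95.50880608] 0.2561413775423161 [-10.9   3.2  -0.6] 1.001
```

Call:
play_rows --pt "0.15 0.017 0" --pt "0.15 0.017 0" --pt "0.1 0.011 0" --pt "0 0 0" --twist '[0,0,0,0]'

```text
t: 14.85
tool_pos: [0.5684, -0.017, 0.2561]
ee_rot: [[0.061, 0.998, -0.004], [0.998, -0.061, 0.002], [0.002, -0.004, -1.0]]
wrist_force: [-12.6, 7.3, -0.6]
opening: 0.996
```

```bash
python3 -c "from chk import *;chk()"
```

```text
top outer 0.9 [614. 183. 251.] len 218.0 ang -0.011
15.15 [-93.76662641 -95.0356463 ] 0.25612493445072915 [-11.1   7.7  -0.8] 0.997
```

Call:
play_rows --pt "0.05 0.006 0" --pt "0.05 0.006 0" --pt "0 0 0" --twist '[0,0,0]'

```text
t: 15.45
tool_pos: [0.5688, -0.0169, 0.2562]
ee_rot: [[0.061, 0.998, -0.005], [0.998, -0.061, 0.002], [0.002, -0.005, -1.0]]
wrist_force: [-19.9, 7.0, 1.7]
opening: 0.998
```

```bash
python3 -c "from chk import *;chk()"
```

```text
top outer 0.79 [616. 183. 251.] len 218.0 ang -0.017
15.75 [-93.41670296 -94.97510734] 0.2561289926862945 [-19.6   7.8   1.4] 0.998
```

The stop has been reached: 20 N and hardly any motion. Retreating.

Call:
play_rows --pt "-2 -0.23 0" --pt "-3.42 -0.39 0" --pt "-3.42 -0.39 0" --pt "-3.42 -0.39 0" --pt "-3.42 -0.39 0" --twist '[0,0,0,0,0]'

```text
t: 16.25
tool_pos: [0.4125, -0.0357, 0.2566]
ee_rot: [[0.062, 0.998, 0.0], [0.998, -0.062, 0.0], [0.0, 0.0, -1.0]]
wrist_force: [-0.5, -0.6, -0.2]
opening: 1.002
```

Call:
play_rows --pt "0 -4 0" --pt "0 -4 0" --pt "0 -4 0" --pt "0 0 0" --pt "0 0 0" --twist '[0,0,0,0,0]'

```text
t: 16.75
tool_pos: [0.4136, -0.1561, 0.2567]
ee_rot: [[0.064, 0.998, 0.0], [0.998, -0.064, 0.0], [0.0, -0.0, -1.0]]
wrist_force: [0.1, 0.5, -0.5]
opening: 1.0
```

```bash
python3 - <<'E'
from chk import *
chk('end.png')
for c in('scene','top'): pts(c,['goggles','lens_jar','flange'])
a,b=cv2.imread('pics/scene_end.png'),cv2.imread('pics/top_end.png')
cv2.imwrite('pics/p4.png',np.hstack([cv2.resize(a[60:260,190:390],(400,400)),cv2.resize(b[80:280,180:380],(400,400))]))
E
```

```text
scene inner 0.54 [648.  -7. 251.] len 214.0 ang -0.003
scene outer 0.54 [625. 203. 249.] len 238.0 ang -0.065
top inner 0.54 [648.  -7. 250.] len 214.0 ang -0.004
top outer 0.71 [614. 181. 250.] len 216.0 ang -0.007
17.05 [-262.84636658 -214.7806778 ] 0.2567670480991195 [ 0.5 -0.3  1.5] 0.999
scene goggles 0.69 [ 602. -235.    6.]
scene lens_jar 0.75 [725. -80.  -0.]
scene lens_jar 0.25 [632. -32. 245.]
scene flange 0.58 [552. 344.  -1.]
top goggles 0.62 [ 605. -229.    0.]
top lens_jar 0.91 [721. -81.   4.]
top flange 0.96 [548. 348.  -0.]
top flange 0.34 [653.  94.  -3.]
```

View pics/p4.png

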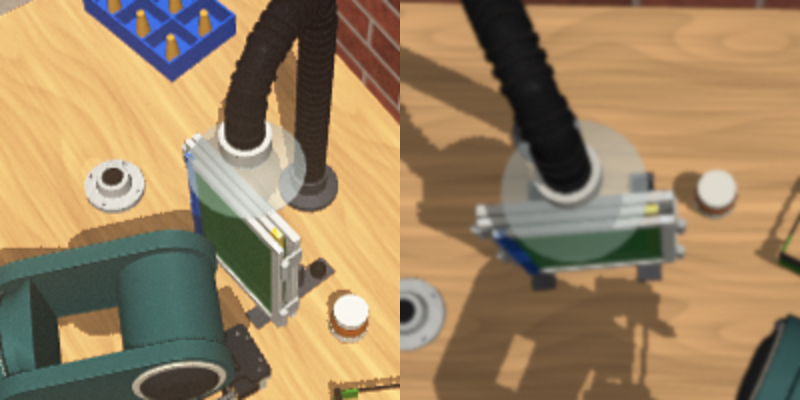

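Both leaves lie flat and parallel, with blue over yellow (yellow corner at about (650,208), blue edge at left). The bystanders haven't moved and the arm is clear.

```bash
python3 -c "from h import *;print(ticket.hand_in())"
```

```text
the job is handed in; nothing more can be done
None
```

I folded the yellow-edged leaf against the back panel first, then the blue-edged leaf over it, and handed the job in at about 17 s of the 54 s allowed. For each leaf I pushed with an open fingertip near its hinge, just under its top edge, until it met its stop, then backed off.

**Last checks before handing in:**
- **Inner leaf:** about 0.00 rad from both cameras. The outer leaf was still open at about 1.71 rad when the inner one lay flat.
- **Outer leaf:** about −0.01 rad from the top camera, and the last picture shows both leaves flat and parallel.
- **Bystanders:** the goggles, jar and flange were within about 4 mm of their first readings, which is within the measuring noise.
- **Arm:** clear of everything, with about 0 N on the wrist. The largest reading at my checks was about 21 N, while pressing the outer leaf against its stop.
- **Hood:** I kept about 10 mm of calculated clearance. I saw no sign of contact, but did not measure contact with it directly.

**Disagreement:** the scene camera's last outer-edge detection gave −0.07 rad. Its length was 238 mm instead of 215 mm because it had picked up the inner hinge, so I disregarded it.

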